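# Clear the slide boxes and lens case off the piles into their trays

### The job

Take the two piles on the microscope bench apart and put everything away: set each slide box down flat in the tray of its own colour, lying lengthwise inside the rim, and stand the lens case upright inside the silver ring. There is glass inside all of them, so carry them level and lower them into place instead of dropping them; leave all five released and at rest.

Things in the scene. Friction and masses are not known exactly. Their poses are not given: they have to be found in the camera images.
- red_box: closed red plastic slide box with a small white paper label on its lid: 96 mm long (its x axis), 44 mm wide (y), 30 mm tall (z), 140 g nominal. Origin at the centre of its underside. At the start the four slide boxes lie in two piles of two, the upper box lying crosswise on the lower so that the lower one's ends stick out; which box is where varies.
- yellow_box: closed yellow plastic slide box with a small white paper label on its lid: 96 mm long (its x axis), 44 mm wide (y), 30 mm tall (z), 140 g nominal. Origin at the centre of its underside. At the start the four slide boxes lie in two piles of two, the upper box lying crosswise on the lower so that the lower one's ends stick out; which box is where varies.
- blue_box: closed blue plastic slide box with a small white paper label on its lid: 96 mm long (its x axis), 44 mm wide (y), 30 mm tall (z), 140 g nominal. Origin at the centre of its underside. At the start the four slide boxes lie in two piles of two, the upper box lying crosswise on the lower so that the lower one's ends stick out; which box is where varies.
- green_box: closed green plastic slide box with a small white paper label on its lid: 96 mm long (its x axis), 44 mm wide (y), 30 mm tall (z), 140 g nominal. Origin at the centre of its underside. At the start the four slide boxes lie in two piles of two, the upper box lying crosswise on the lower so that the lower one's ends stick out; which box is where varies.
- lens_case: black upright cylindrical objective-lens case with a silver cap, 40 mm in diameter, 50 mm tall, 120 g nominal. Origin at the centre of its underside, z up its axis. At the start it stands on top of one of the two piles, on the upper slide box.
- red_tray: red shallow tray fixed to the bench, 120 mm long (its x axis) and 68 mm wide (y) outside, with a grey pad on its floor. Origin at the centre of its underside on the bench (z up); floor 4 mm above the bench; around it a rim 5 mm wide whose top is 10 mm above the bench; the inside is 110 by 58 mm, which leaves a slide box 7 mm on every side. It does not move in a run, but its place and yaw vary from run to run.
- yellow_tray: yellow shallow tray fixed to the bench, 120 mm long (its x axis) and 68 mm wide (y) outside, with a grey pad on its floor. Origin at the centre of its underside on the bench (z up); floor 4 mm above the bench; around it a rim 5 mm wide whose top is 10 mm above the bench; the inside is 110 by 58 mm, which leaves a slide box 7 mm on every side. It does not move in a run, but its place and yaw vary from run to run.
- blue_tray: blue shallow tray fixed to the bench, 120 mm long (its x axis) and 68 mm wide (y) outside, with a grey pad on its floor. Origin at the centre of its underside on the bench (z up); floor 4 mm above the bench; around it a rim 5 mm wide whose top is 10 mm above the bench; the inside is 110 by 58 mm, which leaves a slide box 7 mm on every side. It does not move in a run, but its place and yaw vary from run to run.
- green_tray: green shallow tray fixed to the bench, 120 mm long (its x axis) and 68 mm wide (y) outside, with a grey pad on its floor. Origin at the centre of its underside on the bench (z up); floor 4 mm above the bench; around it a rim 5 mm wide whose top is 10 mm above the bench; the inside is 110 by 58 mm, which leaves a slide box 7 mm on every side. It does not move in a run, but its place and yaw vary from run to run.
- lens_tray: black flat plate fixed to the bench, 120 by 68 mm (x by y), 4 mm thick, with a silver round ring in its middle: 66 mm outside, 56 mm inside diameter, its top 10 mm above the bench, floor inside the ring 4 mm above the bench. Origin at the centre of the underside, on the bench. It does not move in a run, but its place and yaw vary from run to run.
Not all that is in view belongs to the job. Leave any pink, purple or yellow look-alike of the lens_case alone.

How it is judged:
By the outcome, as a careful person would: the job done as asked, in the order asked, and still so for the second after the job is handed in, with the robot touching nothing.
It also fails if it takes over 141 s, if anything falls off the work surface, if the arm or the gripper's body presses on something with over 40 N, if the wrist force passes 120 N, or if a joint passes its speed limit or range.

### The arm

A 6-joint arm with a two-finger parallel gripper is mounted at the origin on the work surface. World frame = base frame: x ahead of the robot, y to its left, z up, the work surface at z = 0. Lengths are in mm, angles in rad, forces in N, time in s.
With the tool pointing down it reaches from about 275 to 825 mm from the base axis. Payload 4.9 kg.
Tool frame: the origin (TCP) lies at the very end of the fingers, on their centre line; the grasp point (between the pads) lies 19 mm behind it; z points along the fingers, y is the direction in which the jaws open and shut (so a half turn about z gives the same grasp; the last joint's range is limited). The gripper opens to 85 mm and grips with 20 to 120 N. Pads are 22 mm wide; open, the fingers measure 114 mm over their backs; the gripper's body (76 mm by 85 mm) begins 54 mm behind the grasp point. The pads swing forward as they close: fully open they stand 13 mm farther back than shut.
Start: joints at [0.998, 0.326, -0.193, 1.052, 0, 1.437], TCP at [233.666, 497.914, 231.281] pointing down, gripper open.
Joint ranges: [-2.65, 2.65], [-0.97, 1.79], [-1.3, 1.35], [-1.93, 2.1], [-1.47, 1.37], [-3.14, 3.14]. Speed limits (rad/s): [2.57, 2.57, 3.14, 3.14, 3.14, 3.14].

### API

Orientations are given as [roll, pitch, yaw] about the fixed x, y, z axes, in that order (R = Rz(yaw) Ry(pitch) Rx(roll)).
In Python, from bench import bot, solve_ik, imaging gives the robot as it stands. Calls block until the motion is done:
- bot.move_ptp(position, orientation): joint-space move of the TCP to a pose.
- bot.movel(position, rot=None, max_speed=150, threshold=None): straight line of the TCP; rot=None keeps the orientation; max_speed is the mean speed in mm/s. With threshold (N) it stops when the force on the tool has changed by that much, and returns True; else False.
- bot.move_j(angles): joint-space move.
- bot.grip(opening, effort=None): opening from 0.0 (shut) to 1.0 (fully open); effort is the grip in N (None keeps the last); returns when the fingers have stopped.
- bot.dwell(seconds).
- solve_ik(position, orientation): joint angles nearest the present ones, or None.
- bot.get_state(): the state.
- imaging.capture(name): name is "side" or "top"; returns the picture (420x560x3 uint8, blue, green, red); there is no depth.
- imaging.camera_model(name): a dict with "K" (3x3 intrinsics, pixels), "position" and "rotation" of the camera in the world. Camera axes: x right, y up, looking along -z (the intrinsics and any distortion apply to the point x, -y, -z); pixel columns grow to the right and rows downward; lengths in mm; the calibration is good to about 2 mm. A picture is of the moment at which its call begins. camera_model takes no time and is no camera call.
A pose or a line that the arm cannot do raises bot.IKError and nothing moves.
- bot.sign_off(): hands the job in, once; it reports no verdict.
The state is a dict: "t": time; "qpos": joint angles; "joint_velocities": joint speeds; "effort": joint torques, N m; "tcp_pos": TCP position; "orientation": TCP orientation; "contact_force": force on the tool from outside, world axes, zero at the start; "wrist_torque": the same for the moment, N m; "opening": opening from 0.0 (shut) to 1.0 (fully open).
Only numpy, scipy, OpenCV 4.12 (cv2) and the standard library are available. Lean on these libraries where they do the work, as an engineer would, in place of code of your own. Each camera call takes 0.05 s, during which the arm holds its last target. There are 200 camera calls.

## Working session

There is one attempt and no reset: what is moved stays moved. The work goes in short steps, each a Python script; the robot and the scene stay as the last script left them, time stands still between calls to the robot, and variables do not carry over. Pictures are saved under pics/ and viewed, about 12 in all and at most 16, crops included, and the job is handed in when it is done.

```bash
mkdir -p pics; ls; python3 - <<'E'
from bench import bot, solve_ik, imaging
import cv2
for n in("top","side"):
    m=imaging.camera_model(n); print(n,m)
    cv2.imwrite(f"pics/{n}0.png",imaging.capture(n))
s=bot.get_state();print(s["t"],s["orientation"],s["tcp_pos"])
E
```

```text
pics
top {'K': array([[445.56166993,   0.        , 278.21217139],
       [  0.        , 445.56166993, 202.55389408],
       [  0.        ,   0.        ,   1.        ]]), 'position': array([389.04722847, -16.54518263, 787.2766893 ]), 'rotation': array([ 0.14725003,  0.01603868, -1.55279009])}
side {'K': array([[381.36691885,   0.        , 282.55577993],
       [  0.        , 381.36691885, 207.48394303],
       [  0.        ,   0.        ,   1.        ]]), 'position': array([ 364.56847119, -502.78895331,  590.62208624]), 'rotation': array([ 0.79616402,  0.01811543, -0.27631746])}
0.1 [-3.14009115e+00 -2.07237794e-04  2.70279925e+00] [233.39044121 497.47509928 230.5963852 ]
```

View pics/top0.png

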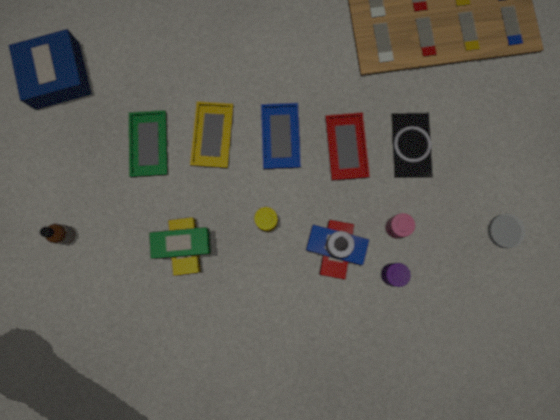

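View pics/side0.png

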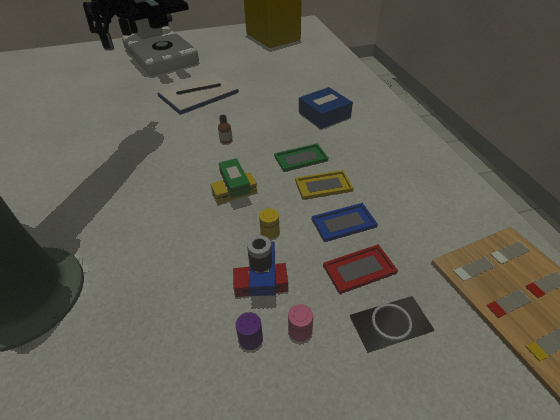

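The top view shows green on yellow at (178,243) and blue on red at (338,248), with the lens case on blue at (341,244). The trays in row ~140 are green (148,143), yellow (212,135), blue (281,135), red (347,146) and the lens ring (412,144).

Possible mix-ups:
- **Lens case:** look-alikes are yellow (266,219), pink (402,225) and purple (397,275), plus a grey disc at (505,232). I choose the black one with the silver cap at (341,244).
- **Blue box:** there is a large blue case at (50,68). I choose the small box under the lens.
- **Silver ring:** I choose the one on the black plate at (412,144).

```bash
cat > h.py <<'E'
import numpy as np, cv2
from scipy.spatial.transform import Rotation as R
from bench import bot, solve_ik, imaging
CM={n:imaging.camera_model(n) for n in("top","side")}
HUE={"red":[(0,8),(172,180)],"yellow":[(20,32)],"green":[(50,85)],"blue":[(105,125)]}
def ray(n,uv):
    m=CM[n];d=np.linalg.inv(m["K"])@[uv[0],uv[1],1.]
    d=R.from_euler("xyz",m["rotation"]).apply([d[0],-d[1],-d[2]])
    return np.array(m["position"]),d/np.linalg.norm(d)
def plane(n,uv,z):
    p,d=ray(n,uv);return p+d*(z-p[2])/d[2]
def pix(n,X):
    m=CM[n];c=R.from_euler("xyz",m["rotation"]).inv().apply(np.array(X,float)-m["position"])
    q=m["K"]@[c[0],-c[1],-c[2]];return q[:2]/q[2]
def tri(a,b):
    """point nearest both rays, and the gap between them"""
    p,d=ray("top",a);q,e=ray("side",b)
    s=np.linalg.lstsq(np.c_[d,-e],q-p,rcond=None)[0]
    return (p+s[0]*d+q+s[1]*e)/2,np.linalg.norm(p+s[0]*d-q-s[1]*e)
def cmask(im,c,smin=110,vmin=35):
    h=cv2.cvtColor(im,cv2.COLOR_BGR2HSV);m=0
    for lo,hi in HUE[c]: m=m|cv2.inRange(h,(lo,smin,vmin),(hi,255,255))
    return m
def blobs(m,amin=60,amax=1e9):
    cs,_=cv2.findContours(m,cv2.RETR_EXTERNAL,cv2.CHAIN_APPROX_NONE)
    return sorted([c for c in cs if amin<cv2.contourArea(c)<amax],key=cv2.contourArea,reverse=True)
def cen(c):
    M=cv2.moments(c);return np.array([M["m10"],M["m01"]])/M["m00"]
def rect(n,c,z):
    """minimum rectangle of a contour cast onto height z: centre, long, short, yaw of long axis"""
    P=np.array([plane(n,p[0],z)[:2] for p in c],np.float32)
    (x,y),(w,h),a=cv2.minAreaRect(P);a=np.radians(a)
    if w<h: w,h,a=h,w,a+np.pi/2
    return np.array([x,y]),w,h,(a+np.pi/2)%np.pi-np.pi/2
def white_near(n,im,uv,r,smax=60,vmin=115):
    """pale blob nearest to a pixel"""
    h=cv2.cvtColor(im,cv2.COLOR_BGR2HSV);m=cv2.inRange(h,(0,0,vmin),(180,smax,255))
    k=np.zeros_like(m);cv2.circle(k,tuple(int(round(v)) for v in uv),r,255,-1)
    b=blobs(m&k,15);return b[0] if b else None
E
python3 - <<'E'
from h import *
np.set_printoptions(precision=1,suppress=True)
I={n:cv2.imread(f"pics/{n}0.png") for n in CM}
for c in HUE:
  for n in CM:
    for b in blobs(cmask(I[n],c),100)[:5]:
        r=rect(n,b,10); print(c,n,cen(b),cv2.contourArea(b),"z10:",r[0],"%.0f %.0f yaw %.3f"%r[1:])
print("pads/labels hsv")
hs={n:cv2.cvtColor(I[n],cv2.COLOR_BGR2HSV) for n in CM}
for n,u in [("top",(178,243)),("top",(178,233)),("top",(341,235)),("top",(341,244)),("top",(412,130)),("side",(233,172)),("side",(258,244)),("top",(148,143))]: print(n,u,hs[n][u[1],u[0]])
a=I["top"][90:290,120:440]; cv2.imwrite("pics/cropA.png",cv2.resize(a,None,fx=2.5,fy=2.5,interpolation=cv2.INTER_CUBIC))
E
```

```text
red top [346.9 146.1] 2338.0 z10: [ 609.2 -123.2] 120 68 yaw 0.099
red top [333.3 268.2] 395.5 z10: [392.6 -99.6] 44 32 yaw 1.376
red top [340.7 225.9] 188.5 z10: [ 464.6 -111.2] 44 17 yaw 1.359
red top [428.6  50.5] 103.5 z10: [ 792.1 -274.5] 26 18 yaw -1.429
red side [359.5 268.1] 2001.5 z10: [ 610.9 -124.3] 123 73 yaw 0.099
red side [240.6 278.1] 311.5 z10: [392.2 -85.2] 50 28 yaw 1.387
red side [281.1 277. ] 255.5 z10: [ 463.9 -103.6] 63 21 yaw 1.350
red side [496.4 309.2] 137.5 z10: [ 795.1 -270.6] 26 18 yaw -1.407
red side [535.2 289.7] 125.0 z10: [ 885.5 -256.6] 26 19 yaw -1.427
yellow top [211.5 134.3] 2319.5 z10: [628.1 120.7] 121 68 yaw -0.053
yellow top [185.5 265. ] 429.0 z10: [392.9 156.5] 49 31 yaw -1.443
yellow top [265.8 218.7] 424.5 z10: [474.7  18.9] 43 40 yaw 0.799
yellow top [181.7 223.4] 244.5 z10: [464.5 167. ] 48 19 yaw -1.429
yellow top [471.8  45. ] 134.5 z10: [ 803.6 -354.4] 30 20 yaw -1.386
yellow side [273.1  20.8] 2276.0 z10: [ 776.2 1213.9] 583 276 yaw 1.262
yellow side [323.7 184.1] 1098.0 z10: [629.6 119.1] 122 78 yaw -0.054
yellow side [269.1 222.5] 4
[... 453 characters left out ...]
top [44.9 65.1] 3443.0 z10: [755.6 435.4] 120 120 yaw 0.308
blue top [280.3 135.7] 2226.5 z10: [627.   -3.6] 120 66 yaw 0.057
blue top [318.1 239.3] 425.0 z10: [439.7 -76.4] 46 40 yaw -0.212
blue top [357.9 251.1] 334.5 z10: [ 424.5 -135.9] 45 38 yaw -0.261
blue side [343.5 220.4] 1282.5 z10: [629.3  -2.1] 120 68 yaw 0.057
blue side [325. 100.] 669.5 z10: [768.6 486.3] 116 116 yaw -1.269
blue side [263.1 275.7] 404.5 z10: [437.5 -62.7] 104 46 yaw 1.311
pads/labels hsv
top (178, 243) [ 26  32 118]
top (178, 233) [ 67 141  94]
top (341, 235) [140   7 114]
top (341, 244) [140  14  56]
top (412, 130) [105  13  38]
side (233, 172) [ 26  36 121]
side (258, 244) [45 26 39]
top (148, 143) [15  7 69]
```

View pics/cropA.png

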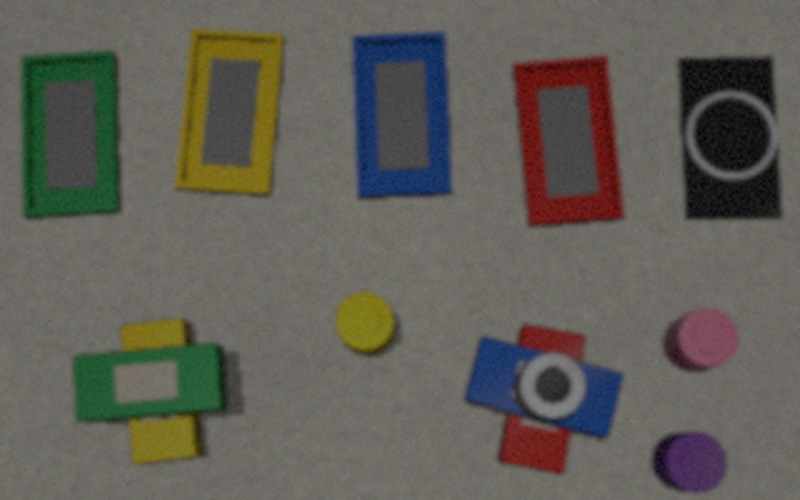

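The crop confirms it: black case with silver cap at (341,244), silver ring on the black plate. Tray outlines agree between the two views to 2–3 mm, with sizes of about 120×68. Next I measure the lens, ring and green lid by triangulation and pick the lens.

```bash
python3 - <<'E'
from h import *
np.set_printoptions(precision=1,suppress=True)
I={n:cv2.imread(f"pics/{n}0.png") for n in CM}
for name,u,v,r in [("lens",(341,244),(259,243),20),("ring",(412,144),(392,322),26),("greenlabel",(178,243),(233,172),18)]:
    c={}
    for n,w in(("top",u),("side",v)):
        for vm in(95,):
            b=white_near(n,I[n],w,r,vmin=vm)
            if b is None: print("none",name,n);continue
            (cx,cy),(a,bb),_=cv2.fitEllipse(b);c[n]=cen(b);print(name,n,cen(b),"ell",cx,cy,a,bb)
    if len(c)==2: print(name,*tri(c["top"],c["side"]))
# tray height check: outline centres by both views
for col in HUE:
    A=[b for b in blobs(cmask(I["top"],col),1500) if cen(b)[1]>90][0]
    B=[b for b in blobs(cmask(I["side"],col),500) if cen(b)[0]>295 and cen(b)[1]>120][0]
    print(col,*tri(cen(A),cen(B)))
# lens plate dark
for n,w in(("top",(412,144)),("side",(392,322))):
    h=cv2.cvtColor(I[n],cv2.COLOR_BGR2HSV)
    for b in blobs(cv2.inRange(h,(0,0,0),(180,255,52)),1500):
        if abs(cen(b)-w).max()<25: print("plate",n,rect(n,b,4))
for p in [(430,-105,150,-.25),(610,-245,150,0),(609,237,150,.09)]:
    for k in(0,np.pi): print(p,solve_ik(list(p[:3]),[np.pi,0,p[3]+k]))
E
```

```text
lens top [340.8 243.6] ell 340.76605224609375 243.5850830078125 24.695032119750977 25.556093215942383
lens side [254.9 240.8] ell 257.44073486328125 242.04090881347656 31.982126235961914 38.29729080200195
lens [425.6 -98.4 119.2] 3.9012242341899657
ring top [428.  143.7] ell 415.77264404296875 143.97531127929688 32.22270584106445 41.589542388916016
ring side [391.  318.9] ell 391.3624572753906 318.27288818359375 36.166934967041016 43.04477310180664
ring [ 601.7 -255.    49.1] 3.241733276815418
greenlabel top [178.  242.4] ell 177.8598175048828 242.36148071289062 16.35263442993164 28.956401824951172
greenlabel side [239.1 161.8] ell 235.99700927734375 163.7703857421875 15.888801574707031 29.600868225097656
greenlabel [435.3 151.1  92.4] 17.417251469459273
red [ 610.2 -123.9    6.4] 1.6540409217248686
yellow [629.2 121.4   6.4] 2.0436183341084266
green [610.5 237.4   5.5] 1.6624459893105996
blue [626.9  -3.8  10.3] 1.8494535033600772
(430, -105, 150, -0.25) [-0.4  0.2 -0.6  0.8  0.   3. ]
(430, -105, 150, -0.25) [-0.4  0.2 -0.6  0.8  0.  -0.2]
(610, -245, 150, 0) [-0.5  0.6 -0.   1.   0.   2.6]
(610, -245, 150, 0) [-0.5  0.6 -0.   1.   0.  -0.5]
(609, 237, 150, 0.09) [ 0.3  0.6 -0.   1.   0.  -3. ]
(609, 237, 150, 0.09) [ 0.3  0.6 -0.   1.   0.   0.2]
```

```bash
python3 - <<'E'
from h import *
np.set_printoptions(precision=1,suppress=True)
I={n:cv2.GaussianBlur(cv2.imread(f"pics/{n}0.png"),(3,3),0) for n in CM}
for name,u,v,r,vt,vs in [("lens",(341,244),(259,243),20,95,112),("greenlabel",(178,243),(233,172),14,100,108)]:
    c={}
    for n,w,vm in(("top",u,vt),("side",v,vs)):
        b=white_near(n,I[n],w,r,vmin=vm); c[n]=cen(b); print(name,n,c[n],cv2.contourArea(b),cv2.boundingRect(b))
    print(name,*tri(c["top"],c["side"]))
c={}
for n,w,r in(("top",(412,144),28),("side",(392,322),33)):
    v=I[n].max(2); k=np.zeros_like(v); cv2.circle(k,w,r+14,255,-1)
    t,_=cv2.threshold(v[k>0],0,255,cv2.THRESH_OTSU); 
    d=cv2.inRange(v,0,int(t)-5)&k
    b=[x for x in blobs(d,200)]; print(n,t,[(cen(x),cv2.contourArea(x)) for x in b][:3])
    # inner disc: dark blob enclosed by the ring
    i=min(b,key=lambda x:np.hypot(*(cen(x)-w))+ (cv2.contourArea(x)>2000)*50)
    c[n]=cen(i); print("inner disc at z4:",rect(n,i,4), plane(n,c[n],4))
print(*tri(c["top"],c["side"]))
E
```

```text
lens top [340.9 243.5] 487.5 (328, 231, 26, 26)
lens side [248.7 238.1] 324.5 (239, 224, 30, 35)
lens [420.7 -97.2 127.9] 12.835041392438159
greenlabel top [178.  242.3] 337.5 (166, 234, 25, 17)
greenlabel side [233.2 171.7] 85.5 (227, 166, 13, 12)
greenlabel [429.  159.2  62.1] 1.1148498682570385
top 66.0 [(array([412.3, 143.6]), 636.5), (array([412.1, 167.1]), 634.0), (array([409.5, 121.5]), 549.0)]
inner disc at z4: (array([ 617.4, -242.2]), 52.400638580322266, 52.060646057128906, np.float64(-0.02125428918575878)) [ 616.3 -241.9    4. ]
side 81.0 [(array([389.4, 325.2]), 1520.5), (array([391.5, 320.7]), 753.5)]
inner disc at z4: (array([ 619. , -236.5]), 55.748985290527344, 53.48612594604492, np.float64(-0.2872581425558707)) [ 618.7 -237.6    4. ]
[ 615.3 -240.4   10.1] 1.4326672364883613
```

```bash
cat >> h.py <<'E'
def at(p,z): return [float(p[0]),float(p[1]),float(z)]
def yawfix(y): return (y+np.pi/2)%np.pi-np.pi/2
def go(p,z,yaw): bot.move_ptp(at(p,z),[np.pi,0,yaw])
def pick(p,yaw,base,up=150,dz=7,open_=.85,zs=None):
    bot.grip(open_,40); go(p,zs or base+75,yaw)
    bot.movel(at(p,base+dz+12),max_speed=200)
    hit=bot.movel(at(p,base+dz),max_speed=50,threshold=8)
    z=bot.get_state()["tcp_pos"][2]; bot.grip(0,40)
    s=bot.get_state(); print("pick hit",hit,"z",z,"opening",s["opening"],"t",s["t"])
    bot.movel(at(p,base+dz+15),max_speed=60); bot.movel(at(p,up),max_speed=200)
    s=bot.get_state(); print("held opening",s["opening"],"F",s["contact_force"]); return z-base
def place(p,yaw,floor,h,up=150,open_=.8):
    """lower until the load meets the floor; h = tcp above underside"""
    go(p,up,yaw); bot.movel(at(p,floor+h+12),max_speed=180)
    bot.dwell(.2)
    hit=bot.movel(at(p,floor+h-3),max_speed=25,threshold=4)
    s=bot.get_state(); print("place hit",hit,"z",s["tcp_pos"],"want",floor+h)
    bot.grip(open_); bot.dwell(.2)
    bot.movel(at(p,floor+h+60),max_speed=180); print("t",bot.get_state()["t"])
E
python3 - <<'E'
from h import *
np.set_printoptions(precision=1,suppress=True)
print("lens",*tri((340.9,243.5),(259.5,246)), plane("top",(340.9,243.5),110))
p=plane("top",(340.9,243.5),110)
h=pick(p,-0.25,60,dz=14)
cv2.imwrite("pics/top1.png",imaging.capture("top"));cv2.imwrite("pics/side1.png",imaging.capture("side"))
E
```

```text
lens [ 429.2 -100.4  106.2] 1.6320312570649487 [428.2 -99.8 110. ]
pick hit False z 74.09905483050623 opening 0.45839678599728234 t 3.8417
held opening 0.46078170828725434 F [-0.8  0.6 -1.7]
```

View pics/side1.png

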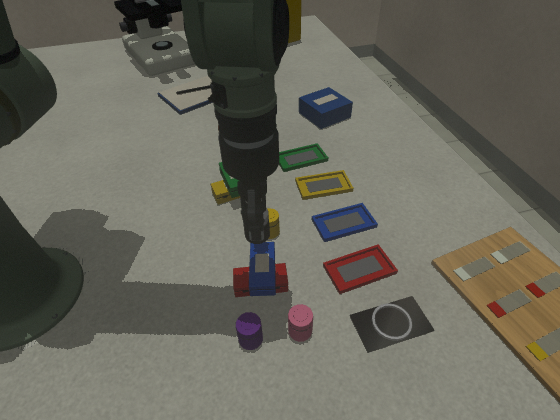

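The side view shows the lens case lifted off, held in the fingers at (257,240), with blue on red undisturbed and its label visible at (262,262). The opening of 0.46, about 39 mm, agrees with the 40 mm case. Placing it now.

```bash
python3 - <<'E'
from h import *
np.set_printoptions(precision=1,suppress=True)
place((616.3,-241),0,4,14.1,open_=.65)
go((560,-330),250,0)
I={n:imaging.capture(n) for n in CM}
for n in CM: cv2.imwrite(f"pics/{n}2.png",I[n])
cv2.imwrite("pics/c2.png",np.hstack([cv2.resize(I["top"][90:300,280:450],(420,520)),cv2.resize(I["side"][210:360,220:440],(380,520))]))
# blue box
c={}
for n,w,vm in(("top",(338,243),95),("side",(262,262),100)):
    b=white_near(n,cv2.GaussianBlur(I[n],(3,3),0),w,14,vmin=vm);c[n]=cen(b);print(n,c[n],cv2.contourArea(b),rect(n,b,60))
print(*tri(c["top"],c["side"]),plane("top",c["top"],60))
B=[b for b in blobs(cmask(I["top"],"blue"),300) if cen(b)[1]>200]; print([rect("top",b,60) for b in B])
E
```

```text
place hit True z [ 616.2 -241.    18.5] want 18.1
t 8.2333
top [337.6 244.1] 344.0 (array([ 430.2, -100.5]), 40.917964935302734, 24.86741828918457, np.float64(1.3429236139125393))
side [261.5 262.5] 221.5 (array([431.1, -98.1]), 39.13571548461914, 22.98780059814453, np.float64(1.3217723890609663))
[ 430.4 -100.5   61.7] 0.9762498945530876 [ 430.  -100.6   60. ]
[(array([429.3, -99.9]), 93.62057495117188, 42.57511901855469, np.float64(1.319075139508934))]
```

View pics/c2.png

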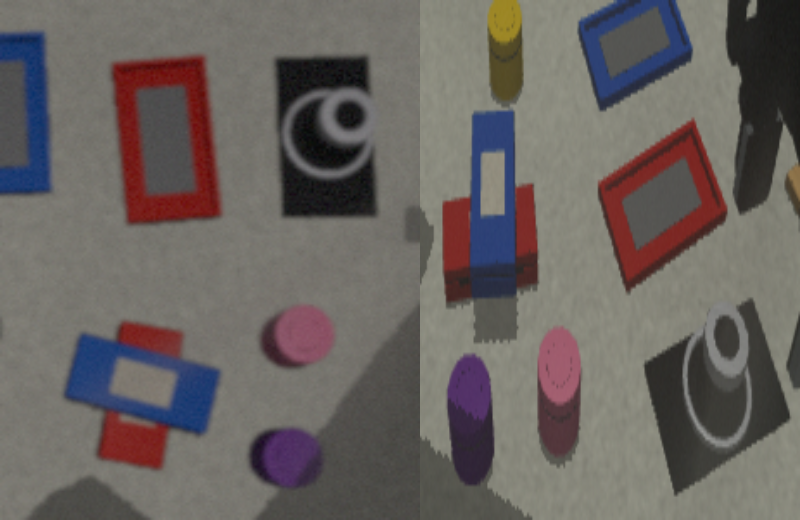

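The case stands inside the ring: its cap at crop (349,118) is offset from the ring centre about as much as perspective predicts. The blue lid is clear at z≈61. Next: blue, then measure and place red.

```bash
cat >> h.py <<'E'
def go(p,z,yaw):
    q0=np.array(bot.get_state()["qpos"]);best=None
    for k in(-np.pi,0,np.pi):
        o=[np.pi,0,yaw+k];q=solve_ik(at(p,z),o)
        if q is not None and abs(q[5])<3.05:
            d=abs(np.array(q)-q0).max()
            if best is None or d<best[0]: best=(d,o)
    bot.move_ptp(at(p,z),best[1])
def lowbox(col,uv,uvs,tag):
    """label of a box on the bench by two views; yaw from the colour mask"""
    I={n:imaging.capture(n) for n in CM};c={}
    for n in CM: cv2.imwrite(f"pics/{n}{tag}.png",I[n])
    for n,w in(("top",uv),("side",uvs)):
        b=white_near(n,cv2.GaussianBlur(I[n],(3,3),0),w,12,vmin=95 if n=="top" else 105)
        c[n]=cen(b);print(n,c[n],cv2.contourArea(b),rect(n,b,30))
    B=min(blobs(cmask(I["top"],col),300),key=lambda b:np.hypot(*(cen(b)-c["top"])));r=rect("top",B,30)
    print("tri",*tri(c["top"],c["side"]),"plane",plane("top",c["top"],30),"mask",r)
    return plane("top",c["top"],30)[:2],r[3]
E
python3 - <<'E'
from h import *
np.set_printoptions(precision=1,suppress=True)
h=pick((430,-100.3),1.32,30,up=140)
place((627.8,-3),.057,4,h,up=140)
p=np.array([428,-100,30.]);print(pix("top",p),pix("side",p))
lowbox("red",pix("top",p),pix("side",p),3)
I=cv2.imread("pics/top3.png");cv2.imwrite("pics/c3.png",cv2.resize(I[80:300,230:450],(560,560)))
E
```

```text
pick hit False z 37.116376882390234 opening 0.5040889323270875 t 11.8167
held opening 0.5124087789498468 F [-0.2  0.3 -2.3]
place hit True z [627.7  -3.   11.3] want 11.116376882390234
t 16.725
[335.2 246.2] [260.9 273.5]
top [336.9 247.6] 226.0 (array([ 425.3, -103.1]), 34.72786331176758, 22.123971939086914, np.float64(-0.16417575856206046))
side [259.9 274.6] 168.0 (array([ 425.8, -101.6]), 36.2015495300293, 20.63857650756836, np.float64(-0.15354468580657255))
tri [ 425.7 -102.8   31.5] 0.19505629805155775 plane [ 425.8 -103.    30. ] mask (array([ 423.7, -102.3]), 94.20999145507812, 43.22715377807617, np.float64(-0.15549971236280058))
```

View pics/c3.png

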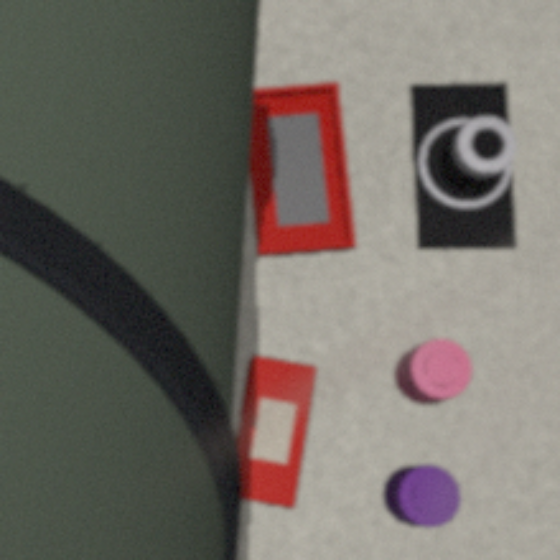

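The arm blocks the left of the picture. Red lies alone at crop (280,432), and the two rays meet at z=31.5 with a 0.2 mm gap. Next: red into its tray, then green (429,159, yaw −1.463), then a look at yellow with the arm moved aside.

```bash
python3 - <<'E'
from h import *
np.set_printoptions(precision=1,suppress=True)
h=pick((425,-102.7),-.157,0,up=130,zs=110)
place((610,-123.7),.099,4,h,up=130)
h=pick((429.5,159.5),-1.464,30,up=140)
place((610.5,237),.082,4,h,up=140)
go((450,300),250,0)
p=np.array([428,161,30.]);print(pix("top",p),pix("side",p))
lowbox("yellow",pix("top",p),pix("side",p),4)
E
```

```text
pick hit False z 7.102435288761571 opening 0.5035314002866351 t 19.3333
held opening 0.5068405549650566 F [ 0.1 -0.4 -1.2]
place hit True z [ 609.9 -123.7   11.3] want 11.102435288761571
t 23.675
pick hit False z 37.12197065970628 opening 0.5034764634340879 t 26.3667
held opening 0.5071642881394637 F [-0.6  0.1 -2.6]
place hit True z [610.4 237.   11.3] want 11.121970659706278
t 31.2333
[181.4 243.6] [234.  182.4]
top [182.2 245.1] 221.5 (array([425.1, 159.3]), 35.48772048950195, 21.057836532592773, np.float64(0.13102902366001157))
side [232.8 182.7] 65.5 (array([425.5, 161. ]), 35.474491119384766, 18.040403366088867, np.float64(0.15540681797502676))
tri [425.3 159.2  31.5] 0.30435169837425013 plane [425.5 159.5  30. ] mask (array([424.3, 156.7]), 95.64335632324219, 47.27888107299805, np.float64(0.14792862834457066))
```

View pics/top4.png

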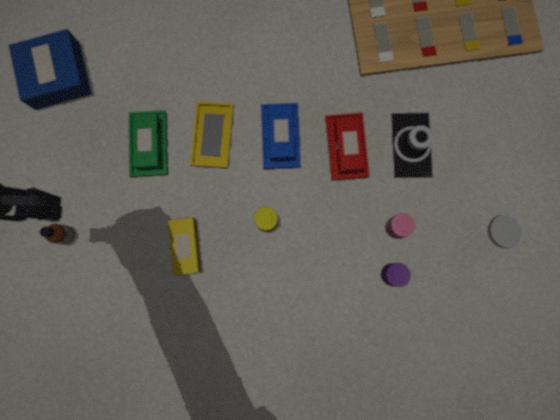

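Green (145,140), blue (281,130) and red (350,143) lie in their trays, and yellow is alone at (184,246). Placing yellow, then the final check.

```bash
python3 - <<'E'
from h import *
np.set_printoptions(precision=1,suppress=True)
h=pick((425.2,159),.145,0,up=130,zs=110)
place((628.7,121.3),-.054,4,h,up=130)
go((330,330),260,0); bot.dwell(.5)
I={n:imaging.capture(n) for n in CM}
for n in CM: cv2.imwrite(f"pics/{n}5.png",I[n])
T={"red":(610,-123.7,.099),"yellow":(628.7,121.3,-.054),"blue":(627.8,-3,.057),"green":(610.5,237,.082)}
for k,(x,y,a) in T.items():
    c={}
    for n in CM:
        b=white_near(n,cv2.GaussianBlur(I[n],(3,3),0),pix(n,(x,y,34)),12,vmin=95 if n=="top" else 105)
        c[n]=cen(b)
        if n=="top": yw=rect(n,b,34)[3]
    X,g=tri(c["top"],c["side"]);d=X[:2]-(x,y);Rm=np.array([[np.cos(a),np.sin(a)],[-np.sin(a),np.cos(a)]])
    print(k,X,"gap",g,"offset in tray",Rm@d,"label yaw-tray",yw-a)
b=white_near("top",cv2.GaussianBlur(I["top"],(3,3),0),pix("top",(616,-241,54)),11,vmin=95)
print("lens cap at z54",plane("top",cen(b),54),cv2.contourArea(b))
J=cv2.resize(I["top"][90:190,120:450],(800,242));K=cv2.resize(I["side"][130:360,260:450],(290,350))
out=np.zeros((592,800,3),np.uint8);out[:242]=J;out[242:,:290]=K;cv2.imwrite("pics/c5.png",out)
E
```

```text
pick hit False z 7.084135290743327 opening 0.5070212236743109 t 34.7167
held opening 0.509256308616019 F [-0.6  0.1 -2. ]
place hit True z [628.6 121.3  11.3] want 11.084135290743326
t 39.1333
red [ 608.8 -125.1   35.9] gap 0.8494498668744601 offset in tray [-1.4 -1.3] label yaw-tray -0.006007524674774639
yellow [627.8 119.2  36.1] gap 0.8990391346288668 offset in tray [-0.7 -2.2] label yaw-tray -0.00022821822257439867
blue [628.4  -4.6  36.2] gap 2.1694964139277944 offset in tray [ 0.5 -1.7] label yaw-tray -0.03760628045614906
green [600.3 223.1  69. ] gap 1.5982566715148985 offset in tray [-11.3 -13. ] label yaw-tray -0.017286978983621124
lens cap at z54 [ 614.7 -241.6   54. ] 311.5
```

View pics/c5.png

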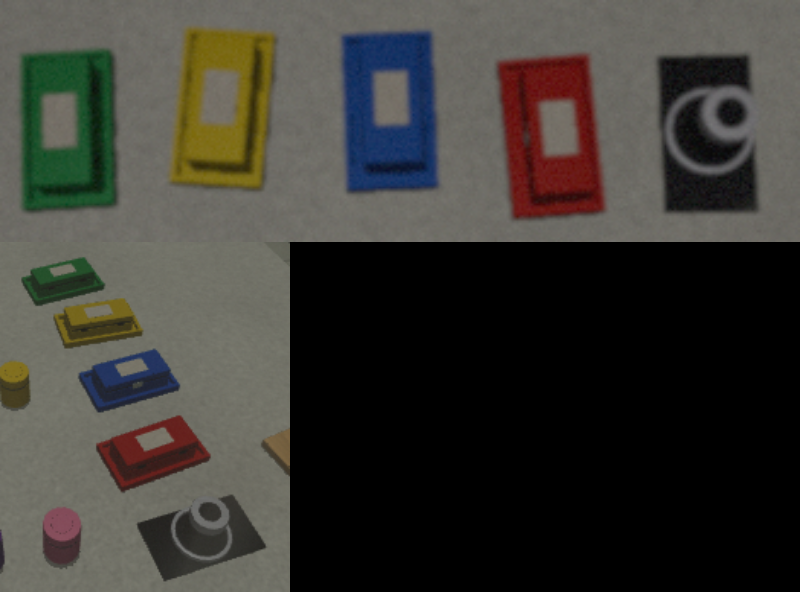

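All five look seated. The green height of 69 mm disagrees with the picture, probably because the side mask caught bright floor. I'll recheck that with a tighter mask before handing in.

```bash
python3 - <<'E'
from h import *
np.set_printoptions(precision=1,suppress=True)
c={}
for n,r in(("top",12),("side",7)):
    w=pix(n,(610.5,237,34))
    b=white_near(n,cv2.imread(f"pics/{n}5.png"),w,r,vmin=95 if n=="top" else 118);c[n]=cen(b);print(n,w,c[n],cv2.contourArea(b),cv2.boundingRect(b),plane(n,c[n],34))
X,g=tri(c["top"],c["side"]);print(X,g)
if abs(X[2]-34)<8 and np.hypot(*(plane("top",c["top"],34)[:2]-(610.5,237)))<5: bot.sign_off();print("signed off")
E
```

```text
top [143.  138.5] [144.2 138.8] 249.5 (137, 128, 15, 23) [609.9 234.9  34. ]
side [300.6 148. ] [301.1 147.9] 50.0 (294, 145, 15, 7) [611.7 237.2  34. ]
[609.9 234.   36.3] 1.377271541915169
the job is handed in; nothing more can be done
signed off
```

I took both piles apart, put each slide box in the tray of its own colour and stood the lens case inside the silver ring. Everything is released, and I handed the job in at about 40 s on the robot's clock, against the 141 s limit.

- **Slide boxes:** the final two-view check put all four lids at about 36 mm, where 34 mm was expected. Their centres were within about 3 mm of the tray centres, against 7 mm of clearance. The labels lined up with the trays to within 0.04 rad.
- **Lens case:** its cap measured about 2 mm from the ring centre, and the case is upright. The final cap check used the top view only.
- **Check that disagreed:** the first final measurement of the green box gave a lid height of 69 mm. I put this down to the side-view mask catching bright floor. A tighter mask gave 36.3 mm and about 3 mm off centre, which fits the picture.

The gripper stopped at the expected width on each pick. Each item was lowered until it touched, within about 0.5 mm of the planned height. I left the look-alikes alone.

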